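# Load carved corbels into the drill jig's gravity chute

## Task

Two finished carved corbels (square heel at one end, low round toe at the other) lie on the bench. Load both into the sloping gravity chute of the drill jig the same way: flat underside down and toe leading downhill, so that one rests with its toe against the stop at the bottom and the other lies in line right behind it. Leave the plain uncarved block where it is.

Things in the scene. Friction and masses are not known exactly. Their poses are not given: they have to be found in the camera images.
- corbel_1: one of two identical carved corbels, pale wood, 84 x 34 x 50 mm high, 80 g, flat underside and sides. From the side: a square heel block (full height, 46 mm long), then a fluted slope down to a low round toe, 18 mm high. Origin: centre of underside; x from toe (-42 mm) to heel (+42; full height from -4 to +42), y across, z up. Starts flat on the bench, x within 110 degrees of world +x.
- corbel_2: the other of two identical carved corbels, pale wood, 84 x 34 x 50 mm high, 80 g, flat underside and sides. From the side: a square heel block (full height, 46 mm long), then a fluted slope down to a low round toe, 18 mm high. Origin: centre of underside; x from toe (-42 mm) to heel (+42; full height from -4 to +42), y across, z up. Starts flat on the bench, x within 110 degrees of world +x.
- chute: fixed straight channel, slippery steel floor, low plywood sides, descending to its -x at 25 degrees. Origin: on the bench under the foot of the stop; x level, uphill; y across; z up. Floor at z = 35 mm + x tan 25 deg, from x = 0 (stop, 30 mm high) to 245. Sides: 50 mm apart, flaring to 67, 16 mm high square to the floor. A corbel let go slides down to the stop or the next corbel. May be yawed 26 degrees.
- blank: plain uncarved block of the same pale wood, 84 x 34 x 50 mm, square at both ends, no toe and no slope: not to be loaded. Origin: centre of the underside, x along its length.
There are look-alikes about, which are no part of the job. What is shaped like the corbel_2 but red or yellow is not meant. What is shaped like the corbel_1 but purple is not meant.

How it is judged:
By the outcome, as a careful person would: the job done as asked, in the order asked, and still so for the second after the job is handed in, with the robot touching nothing.
It also fails if it takes over 64 s, if anything falls off the work surface, if the arm or the gripper's body presses on something with over 40 N, if the wrist force passes 120 N, or if a joint passes its speed limit or range.

## Robot

A 6-joint arm with a two-finger parallel gripper is mounted at the origin on the work surface. World frame = base frame: x ahead of the robot, y to its left, z up, the work surface at z = 0. Lengths are in mm, angles in degrees, forces in N, time in s.
With the tool pointing down it reaches from about 350 to 850 mm from the base axis. Payload 8.1 kg.
Tool frame: the origin (TCP) lies midway between the tips of the shut fingers; the grasp point (between the pads) lies 19 mm behind it; z points along the fingers, y is the direction in which the jaws open and shut (so a half turn about z gives the same grasp; the last joint's range is limited). The gripper opens to 85 mm and grips with 20 to 120 N. Pads are 22 mm wide; open, the fingers measure 114 mm over their backs; the gripper's body (76 mm by 85 mm) begins 54 mm behind the grasp point. The pads swing forward as they close: fully open they stand 13 mm farther back than shut.
Start: joints at [70.852, 7.471, 85.268, -0, 87.261, -4.893], TCP at [147.722, 581.535, 231.292] pointing down, gripper open.
Joint ranges: [-169.43, 169.43], [-51.17, 129.36], [1.28, 143.12], [-76.62, 256.62], [0, 156.53], [-152.29, 152.29]. Speed limits (degrees/s): [136.94, 136.94, 159.86, 180, 180, 180].

## Interface

Orientations are given as [roll, pitch, yaw] about the fixed x, y, z axes, in that order (R = Rz(yaw) Ry(pitch) Rx(roll)).
In Python, from bench import r gives the robot as it stands.
- The arm moves only by the tool carry_out, never from a script. Its argument "increments" is a list of rows, each a list of 3 entries, a list of its own where there are three numbers: the shift along the tool's x, y, z in m, then the turn, a rotation vector about the tool's x, y, z in rad, then the closure, from 0 (fully open) to 1 (shut). A call has 1 to 12 rows; each row shifts and turns the pose as measured when the row begins, along the tool's axes as they then stand; what a row does not reach is not made up. A row lasts 1/10 s, in which the tool goes at most 50 mm and 8.59 degrees, less where a joint would pass 70% of its speed; a pose out of reach is approached as far as the arm can. A call with a gripper value outside its range is refused whole. The fingers move at their own pace and stop on an object; "newtons" is the grip in N (left out, the last holds). Time passes only in rows, so rows that do not move let the fingers close. It gives the time, the measured TCP pose, the force and the opening at its end, in the units of the state.
- r.sense(): the state, without advancing time (a new reading comes with each control period).
- r.snapshot(name): name is "scene" or "top" or "wrist"; returns a dict with "image" (400x640x3 uint8, blue, green, red), "vertical_fov" (degrees; the focal length in pixels is half the picture's height over the tangent of half this angle, whatever the lens; pixels are square), "cx", "cy" (the principal point, pixels), "rvec" (rotation vector, rad) and "tvec" (3), from world to camera coordinates, as OpenCV has them. Camera axes: x right, y down, z forward; pixel columns grow to the right and rows downward; lengths in mm; the calibration is good to about 2 mm. A picture is of the moment at which its call begins. There is no depth.
- r.hand_in(): hands the job in, once; it reports no verdict.
The state is a dict: "time": time; "joint_pos": joint angles; "qd": joint speeds; "joint_efforts": joint torques, N m; "tool_pos": TCP position; "tcp_rot": TCP orientation; "ft_force": force on the tool from outside, world axes, zero at the start; "wrist_torque": the same for the moment, N m; "finger_gap": finger opening in mm.
Only numpy, scipy, OpenCV 4.12 (cv2) and the standard library are available. Lean on these libraries where they do the work, as an engineer would, in place of code of your own. Each camera call takes 0.05 s, during which the arm holds its last target.

## Working session

There is one attempt and no reset: what is moved stays moved. The work goes in short steps, Python scripts to look and compute and a tool call to move; the robot and the scene stay as the last step left them, time stands still between calls to the robot, and variables do not carry over. Pictures are saved under pics/ and viewed, and the job is handed in when it is done.

Besides the shell and the picture viewer there is one more tool, called as name([rows], argument=value, ...), one row to a line, values as JSON. carry_out: Moves the arm, as the interface text tells. Its arguments: {"type":"object","properties":{"increments":{"type":"array"},"newtons":{"type":"number"}},"required":["increments"]}

```bash
ls; mkdir -p pics; cat > h.py <<'E'
import numpy as np, cv2
from bench import r
def snap(n,name):
    s=r.snapshot(n); np.savez('pics/%s.npz'%name,**{k:np.array(v) for k,v in s.items()}); cv2.imwrite('pics/%s.png'%name,s['image']); return s
def load(name): return dict(np.load('pics/%s.npz'%name))
def cam(s):
    R,_=cv2.Rodrigues(np.array(s['rvec'],float).reshape(3)); t=np.array(s['tvec'],float).reshape(3)
    f=200/np.tan(np.radians(float(s['vertical_fov']))/2); return R,t,f,float(s['cx']),float(s['cy'])
def ray(s,u,v):
    R,t,f,cx,cy=cam(s); d=R.T@np.array([(u-cx)/f,(v-cy)/f,1]); return -R.T@t,d
def onz(s,u,v,z):
    c,d=ray(s,u,v); return c+d*(z-c[2])/d[2]
def proj(s,P):
    R,t,f,cx,cy=cam(s); p=R@np.array(P,float)+t; return np.array([f*p[0]/p[2]+cx,f*p[1]/p[2]+cy])
E
python3 - <<'E'
from h import *
print(r.sense())
for n in ['scene','top','wrist']:
    s=snap(n,n+'0'); print(n,s['vertical_fov'],s['cx'],s['cy'],cam(s)[0].tolist(),ray(s,320,200)[0])
E
```

```text
pics
{'time': 0.0, 'joint_pos': array([ 7.08512437e+01,  7.51270396e+00,  8.53303283e+01,  5.81873544e-04,
        8.72639612e+01, -4.89379440e+00]), 'qd': array([ 0.05799462, -0.05005631, -0.02607439, -0.05503064, -0.05660957,
       -0.0585275 ]), 'joint_efforts': array([ 8.88748418e-04, -5.69385874e+01, -5.00559533e+01, -3.52047191e-04,
        1.41741772e-02, -5.58827651e-06]), 'tool_pos': array([147.53739768, 580.99131791, 230.25947055]), 'tcp_rot': array([-1.79893446e+02, -9.70653401e-03,  1.65745001e+02]), 'ft_force': array([-1.25562537,  0.42659777,  0.11020258]), 'wrist_torque': array([-0.0189957 , -0.01495761,  0.02010351]), 'finger_gap': 85.2439780218521}
scene 50.19973363896733 319.58567271491 191.9359314458685 [[0.5397045304719122, 0.8416664653580115, -0.017792719855159567], [0.633404264799659, -0.4199005135402083, -0.6499866122177234], [-0.5545431066397781, 0.33953073472135165, -0.7597373382017517]] [1053.79155423 -242.12690391  784.14289187]
top 43.89414817638456 325.04980998566697 198.03262613737712 [[0.004680456712068293, -0.9999570543424209, 0.007998924664893624], [-0.9934750112439391, -0.005561347724491683, -0.11391432502254452], [0.11395391769843227, -0.007413560704242109, -0.9934583754535785]] [ 362.36000543   79.92307007 1328.73188959]
wrist 71.16034582327411 320.7342197801048 202.4563716957691 [[0.2455466614185986, 0.9693847723967381, 1.0559555958966627e-05], [0.9304798106419272, -0.2356950294763409, 0.2804552995896315], [0.27187158559500696, -0.06885503703775774, -0.9598670870597584]] [ 78.35482008 600.16502888 371.34706717]
```

View pics/scene0.png

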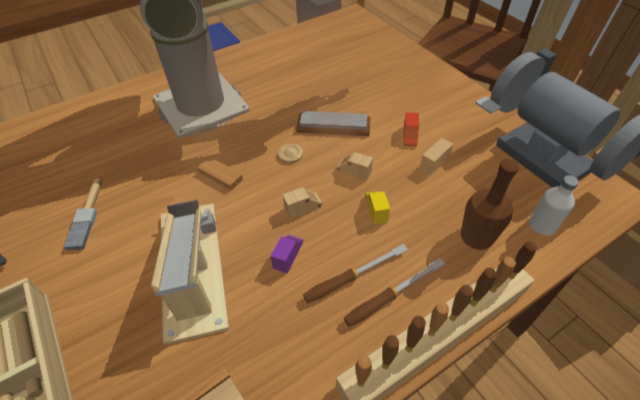

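View pics/top0.png

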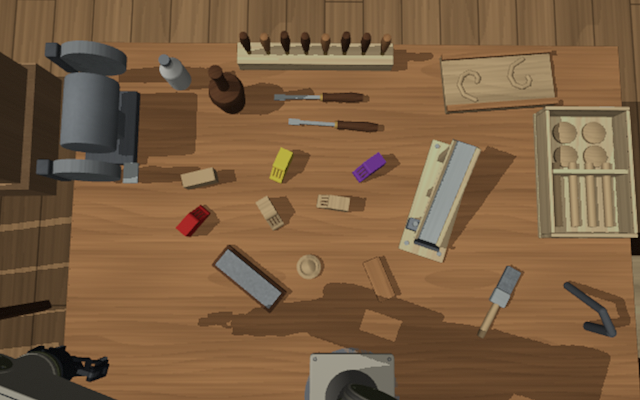

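View pics/wrist0.png

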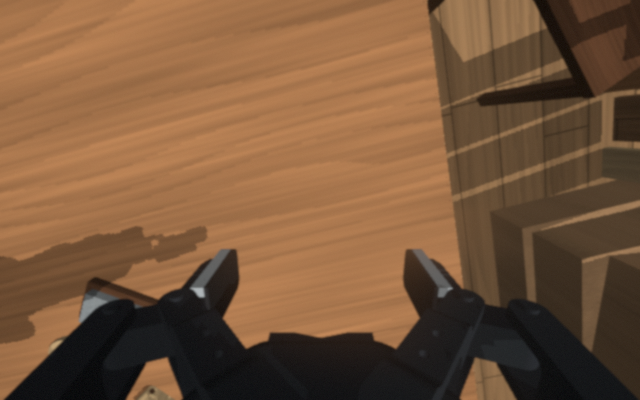

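The scene and top views show two pale fluted corbels at top (270,212) and (333,202). The chute is at top (440,200), with its dark stop at (428,240). Candidates:
- **Pale with toe:** (270,212) and (333,202), which I choose.
- **Pale and square:** blank at (198,177).
- **Coloured look-alikes:** yellow (281,165), purple (369,167), red (193,220).
- **Tan:** slab (380,278) and ring (309,266).

Next I'll check the choice in close crops.

```bash
python3 - <<'E'
from h import *
a=load('top0')['image'];b=load('scene0')['image']
A=cv2.resize(a[155:245,170:370],None,fx=4,fy=4,interpolation=cv2.INTER_CUBIC)
B=cv2.resize(a[130:265,390:490],None,fx=4,fy=4,interpolation=cv2.INTER_CUBIC)
cv2.imwrite('pics/c1.png',A);cv2.imwrite('pics/c2.png',B)
C=cv2.resize(b[100:250,270:470],None,fx=4,fy=4,interpolation=cv2.INTER_CUBIC)
D=cv2.resize(b[190:340,140:250],None,fx=4,fy=4,interpolation=cv2.INTER_CUBIC)
cv2.imwrite('pics/c3.png',C);cv2.imwrite('pics/c4.png',D)
E
```

```text
(no output)
```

View pics/c1.png

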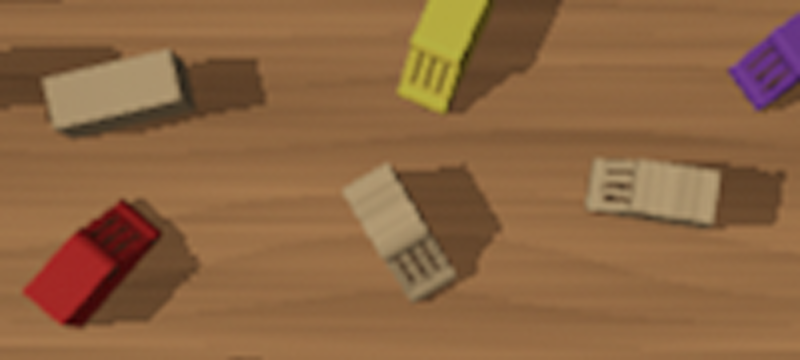

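View pics/c2.png

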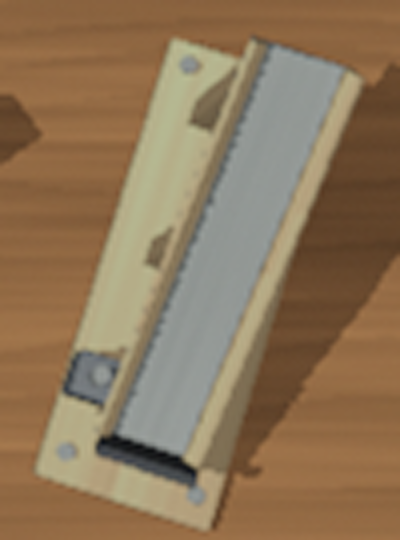

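View pics/c3.png

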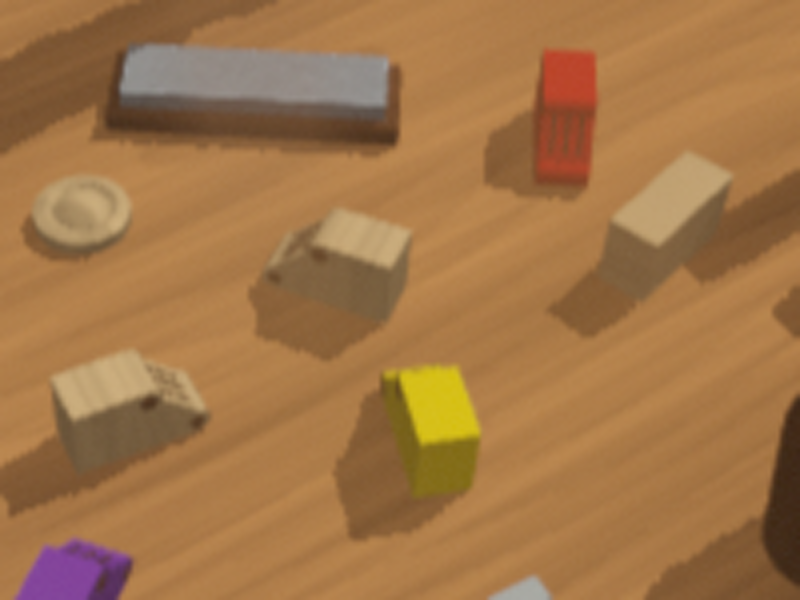

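View pics/c4.png

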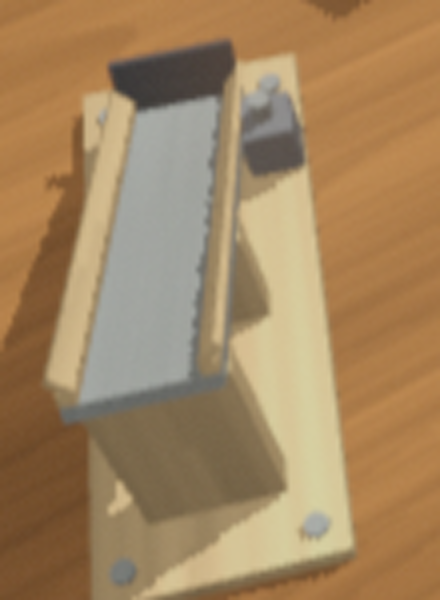

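The crops confirm it: corbel A at top (270,212) has its toe at lower right, and B at (333,202) has its toe at the left. The blank has no toe. The chute's uphill end is up and slightly right in the image. Now I'll measure.

```bash
python3 - <<'E'
from h import *
T=load('top0');S=load('scene0')
c=lambda p,o:((p[0]+.5)/4-.5+o[0],(p[1]+.5)/4-.5+o[1])
o=(170,155)
print('A'); 
for n,p,z in [('h1',(343,190),50),('h2',(387,163),50),('crestR',(428,235),50),('crestL',(387,260),50),('toe1',(455,272),14),('toe2',(415,300),14)]:
    q=c(p,o); print(n,np.round(onz(T,*q,z),1))
print('B')
for n,p,z in [('h1',(720,168),50),('h2',(714,224),50),('crest1',(637,160),50),('crest2',(635,214),50),('toe1',(590,158),14),('toe2',(588,208),14)]:
    q=c(p,o); print(n,np.round(onz(T,*q,z),1))
o=(270,100)
print('scene A heel top');
for p in [(342,208),(412,235),(383,278),(312,252)]: print(np.round(onz(S,*c(p,o),50),1))
print('scene B heel top');
for p in [(52,383),(132,352),(153,394),(70,418)]: print(np.round(onz(S,*c(p,o),50),1))
print('chute top floor: stop bottom L,R ; upper end L,R')
o=(390,130)
for p,z in [((105,437),35),((190,460),35),((268,42),35+245*.4663),((345,72),35+245*.4663)]: print(np.round(onz(T,*c(p,o),z),1))
print('stop top edge'); 
for p in [(100,450),(195,484)]: print(np.round(onz(T,*c(p,o),65),1), np.round(onz(T,*c(p,o),35),1))
print('chute scene')
o=(140,190)
for p,z in [((135,108),35),((218,95),35),((80,403),149.2),((210,382),149.2)]: print(np.round(onz(S,*c(p,o),z),1))
E
```

```text
A
h1 [497.4 250.6  50. ]
h2 [515.1 222.5  50. ]
crestR [468.5 195.2  50. ]
crestL [452.2 221.4  50. ]
toe1 [447.  180.2  14. ]
toe2 [428.3 206.4  14. ]
B
h1 [513.1   6.6  50. ]
h2 [476.6  10.5  50. ]
crest1 [518.   60.5  50. ]
crest2 [482.8  61.7  50. ]
toe1 [523.5  91.3  14. ]
toe2 [490.   92.4  14. ]
scene A heel top
[456.5 229.1  50. ]
[498.9 250.6  50. ]
[518.  214.6  50. ]
[477.2 192.1  50. ]
scene B heel top
[480.5  11.1  50. ]
[485.6  60.7  50. ]
[518.8  54.3  50. ]
[508.1   6.9  50. ]
chute top floor: stop bottom L,R ; upper end L,R
[ 405.1 -166.7   35. ]
[ 390.4 -221.8   35. ]
[ 641.1 -247.9  149.2]
[ 622.8 -294.2  149.2]
stop top edge
[ 395.8 -157.6   65. ] [ 396.6 -163.3   35. ]
[ 374.6 -217.6   65. ] [ 374.9 -224.7   35. ]
chute scene
[ 388.4 -216.5   35. ]
[ 405.4 -174.4   35. ]
[ 624.3 -293.2  149.2]
[ 644.7 -244.5  149.2]
```

Both views agree to within about 4 mm:

| Item | Position (x, y) | Yaw |
|---|---|---|
| A, heel centre | (485.5, 222) | 31° |
| B, heel centre | (498, 34) | −97.5° |
| Chute foot | (397, −195) | −17.5° |

The measured chute length is 247 mm against 245 given. I'll move above A, turning first.

carry_out([
  [[0,0,0.01],[0,0,-0.132],0],
  [[0,0,0.01],[0,0,-0.132],0],
  [[0,0,0.01],[0,0,-0.132],0],
  [[0,0,0.01],[0,0,-0.132],0],
  [[0,0,0],[0,0,-0.132],0],
  [[0,0,0],[0,0,-0.132],0],
  [[0,0,0],[0,0,0],0],
], newtons=50)

```text
time: 0.85
tool_pos: [147.0, 579.4, 185.8]
tcp_rot: [-179.8, -0.3, -147.1]
ft_force: [0.8, 0.2, 0.7]
finger_gap: 85.2
```

```bash
cat >> h.py <<'E'
from scipy.spatial.transform import Rotation as Rt
def rem(pos,rpy):
    s=r.sense(); R=Rt.from_euler('xyz',s['tcp_rot'],degrees=True); G=Rt.from_euler('xyz',rpy,degrees=True)
    print('t',round(s['time'],2),'pos',np.round(s['tool_pos'],1),'rpy',np.round(s['tcp_rot'],1),'gap',round(s['finger_gap'],1),'F',np.round(s['ft_force'],1),'q',np.round(s['joint_pos']))
    d=np.array(pos)-s['tool_pos']
    print('shift now-frame',np.round(R.inv().apply(d),1),'after-turn frame',np.round(G.inv().apply(d),1),'rotvec',np.round((R.inv()*G).as_rotvec(),3))
E
python3 - <<'E'
from h import *
rem([480,219,170],[180,0,-149])
E
```

```text
t 0.85 pos [147.  579.4 185.8] rpy [-179.8   -0.3 -147.1] gap 85.2 F [0.8 0.2 0.7] q [ 71.   9.  88.   0.  83. -52.]
shift now-frame [ -84.2 -483.4   17.4] after-turn frame [ -99.9 -480.4   15.8] rotvec [-0.004 -0.005  0.033]
```

carry_out([
  [[0,0,0],[0,0,0.033],0],
  [[-0.009,-0.044,0.001],[0,0,0],0],
  [[-0.009,-0.044,0.001],[0,0,0],0],
  [[-0.009,-0.044,0.001],[0,0,0],0],
  [[-0.009,-0.044,0.001],[0,0,0],0],
  [[-0.009,-0.044,0.001],[0,0,0],0],
  [[-0.009,-0.044,0.001],[0,0,0],0],
  [[-0.009,-0.044,0.001],[0,0,0],0],
  [[-0.009,-0.044,0.001],[0,0,0],0],
  [[-0.009,-0.044,0.001],[0,0,0],0],
  [[-0.009,-0.044,0.001],[0,0,0],0],
  [[0,0,0],[0,0,0],0],
])

```text
time: 2.05
tool_pos: [451.6, 228.7, 176.4]
tcp_rot: [-179.7, -0.1, -151.9]
ft_force: [-0.9, 0.5, 0.7]
finger_gap: 85.3
```

```bash
python3 - <<'E'
from h import *
rem([480,219,170],[180,0,-149])
snap('wrist','w1')
E
```

```text
t 2.05 pos [451.6 228.7 176.4] rpy [-1.797e+02 -1.000e-01 -1.519e+02] gap 85.3 F [-0.9  0.5  0.7] q [ 21.  -5. 104.  -0.  81. -97.]
shift now-frame [-20.5 -21.9   6.5] after-turn frame [-19.3 -23.    6.4] rotvec [-0.005 -0.002 -0.051]
```

View pics/w1.png

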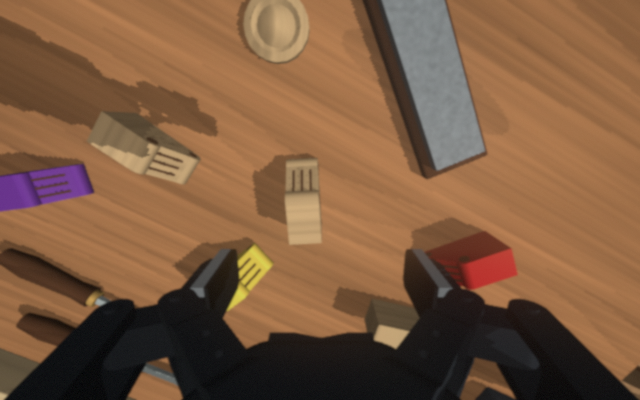

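The wrist view shows A at (303,200), with its toe at (301,162) and heel edge at (288–322,243). B is at (145,148), with its toe to the right. I'll refine both positions.

```bash
python3 - <<'E'
from h import *
W=load('w1');a=W['image']
cv2.imwrite('pics/w1a.png',cv2.resize(a[145:260,255:350],None,fx=5,fy=5,interpolation=cv2.INTER_CUBIC))
cv2.imwrite('pics/w1b.png',cv2.resize(a[100:195,80:210],None,fx=5,fy=5,interpolation=cv2.INTER_CUBIC))
E
```

```text
(no output)
```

View pics/w1a.png

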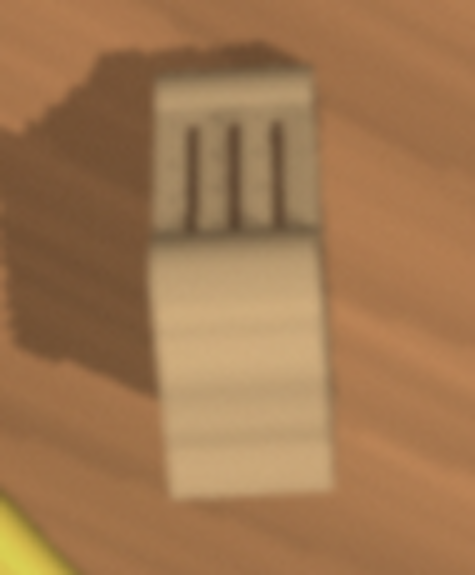

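View pics/w1b.png

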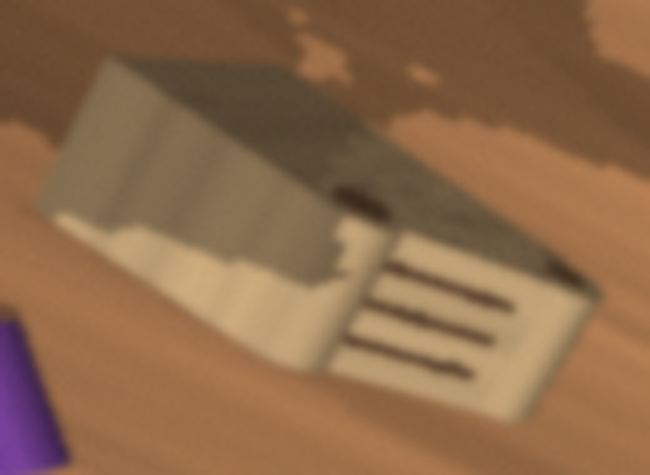

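```bash
python3 - <<'E'
from h import *
W=load('w1')
c=lambda p,o:((p[0]+.5)/5-.5+o[0],(p[1]+.5)/5-.5+o[1])
def box(ps,o):
    P=[onz(W,*c(p,o),50)[:2] for p in ps]; P=np.array(P) # heelL,heelR,crestR,crestL
    h=(P[0]+P[1])/2; k=(P[2]+P[3])/2; d=h-k
    w=P[0]-P[1]
    print(np.round(P,1).tolist(),'len',np.linalg.norm(d),'wid',np.linalg.norm(w),np.linalg.norm(P[2]-P[3]),'yaw',np.degrees(np.arctan2(d[1],d[0])),'cen',P.mean(0))
box([(172,498),(332,491),(321,237),(149,241)],(255,145))
box([(40,207),(108,57),(393,230),(318,370)],(80,100))
E
```

```text
[[513.3, 225.3], [496.1, 254.0], [449.1, 226.4], [465.9, 196.8]] len 54.921943230953694 wid 33.412087238070235 33.98928154747926 yaw 30.716455200277863 cen [481.1135956  225.60894745]
[[508.2, 11.5], [475.7, 15.4], [480.9, 71.6], [513.4, 67.5]] len 56.33579646649324 wid 32.725912841452846 32.76879569238882 yaw -95.27810450156288 cen [494.54323893  41.47821604]
```

The measured widths fit the given 34 mm. The heel edges agree across the three views within about 4 mm, which the open jaws can absorb. The A grasp point is (481,222) at yaw 31°. I'll approach and descend.

```bash
python3 - <<'E'
from h import *
rem([481,222.5,19],[180,0,-149])
E
```

```text
t 2.1 pos [450.2 230.5 176.4] rpy [-179.8   -0.2 -151.9] gap 85.6 F [-1.   0.5 -0.2] q [ 21.  -5. 104.  -0.  81. -97.]
shift now-frame [-23.8 -21.  157.4] after-turn frame [-22.2 -22.7 157.4] rotvec [-0.004 -0.003 -0.05 ]
```

carry_out([
  [[0,0,0],[0,0,-0.05],0],
  [[-0.012,-0.012,0],[0,0,0],0],
  [[-0.01,-0.01,0],[0,0,0],0],
  [[0,0,0.03],[0,0,0],0],
  [[0,0,0.03],[0,0,0],0],
  [[0,0,0.03],[0,0,0],0],
  [[0,0,0],[0,0,0],0],
])

```text
time: 2.8
tool_pos: [480.3, 228.5, 85.6]
tcp_rot: [-179.9, 0.0, -149.6]
ft_force: [-1.4, -0.3, 0.0]
finger_gap: 85.7
```

```bash
python3 - <<'E'
from h import *
rem([481,222.5,19],[180,0,-149])
E
```

```text
t 2.8 pos [480.3 228.5  85.6] rpy [-179.9    0.  -149.6] gap 85.7 F [-1.4 -0.3  0. ] q [  20.    4.  105.   -0.   71. -100.]
shift now-frame [ 2.5 -5.5 66.6] after-turn frame [ 2.5 -5.5 66.6] rotvec [-0.001  0.001 -0.011]
```

carry_out([
  [[0.002,-0.005,0.02],[0,0,-0.011],0],
  [[0,0,0.025],[0,0,0],0],
  [[0,0,0.018],[0,0,0],0],
  [[0,0,0.002],[0,0,0],0],
  [[0,0,0],[0,0,0],0.3],
  [[0,0,0],[0,0,0],0.6],
  [[0,0,0],[0,0,0],1],
  [[0,0,0],[0,0,0],1],
  [[0,0,0],[0,0,0],1],
  [[0,0,0],[0,0,0],1],
  [[0,0,0],[0,0,0],1],
], newtons=50)

```text
time: 3.9
tool_pos: [487.2, 229.5, 31.4]
tcp_rot: [-179.9, 0.8, -149.1]
ft_force: [-0.7, -0.2, -0.7]
finger_gap: 32.9
```

```bash
python3 - <<'E'
from h import *
rem([481,222.5,150],[180,0,-149]); snap('wrist','w2')
E
```

```text
t 3.9 pos [487.2 229.5  31.4] rpy [-179.9    0.8 -149.1] gap 32.9 F [-0.7 -0.2 -0.7] q [  20.    8.  106.    0.   65. -101.]
shift now-frame [   7.3   -3.1 -118.7] after-turn frame [   9.    -2.8 -118.6] rotvec [-0.003  0.013 -0.002]
```

View pics/w2.png

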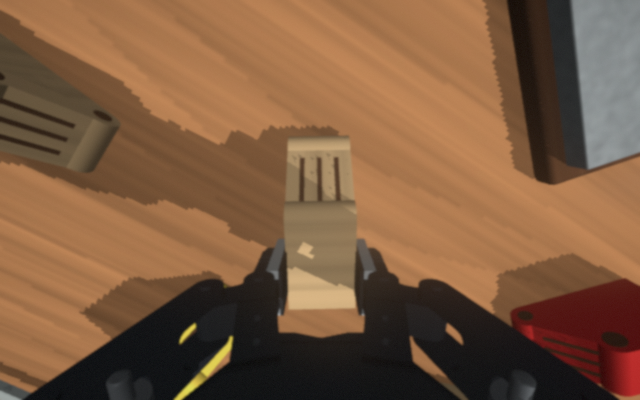

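The grip closed on A (gap 33), but the wrist view shows it too high, with the pads at (275,270) and (365,270) close to the heel end. I'll reopen and go about 12 mm lower and 7 mm toward the toe.

carry_out([
  [[0,0,0],[0,0,0],0.4],
  [[0,0,0],[0,0,0],0.3],
  [[0,0,0],[0,-0.013,0],0.3],
  [[0.007,0,0.005],[0,0,0],0.3],
  [[0,0,0.009],[0,0,0],0.3],
  [[0,0,0],[0,0,0],0.3],
])

```text
time: 4.55
tool_pos: [480.8, 225.5, 15.8]
tcp_rot: [-179.9, 1.6, -149.1]
ft_force: [0.2, -0.3, -0.3]
finger_gap: 59.6
```

```bash
python3 - <<'E'
from h import *
rem([481,225.5,19],[180,0,-149])
E
```

```text
t 4.55 pos [480.8 225.5  15.8] rpy [-179.9    1.6 -149.1] gap 59.6 F [ 0.2 -0.3 -0.3] q [  19.    8.  109.    0.   62. -101.]
shift now-frame [-0.3 -0.1 -3.1] after-turn frame [-0.2 -0.1 -3.2] rotvec [-0.003  0.027 -0.002]
```

carry_out([
  [[0,0,-0.003],[0,0.027,0],0.3],
  [[0,0,0],[0,0,0],0.4],
  [[0,0,0],[0,0,0],1],
  [[0,0,0],[0,0,0],1],
  [[0,0,0],[0,0,0],1],
  [[0,0,0],[0,0,0],1],
])

```text
time: 5.15
tool_pos: [480.0, 225.2, 17.7]
tcp_rot: [-179.9, -0.0, -149.1]
ft_force: [0.3, -0.9, 0.6]
finger_gap: 33.7
```

```bash
python3 - <<'E'
from h import *
rem([481,225.5,180],[180,0,-149])
snap('wrist','w3')
E
```

```text
t 5.15 pos [480.  225.2  17.7] rpy [-179.9   -0.  -149.1] gap 33.7 F [ 0.3 -0.9  0.6] q [  20.    9.  107.   -0.   64. -101.]
shift now-frame [  -1.    -0.6 -162.3] after-turn frame [  -1.    -0.3 -162.3] rotvec [-0.002 -0.    -0.002]
```

View pics/w3.png

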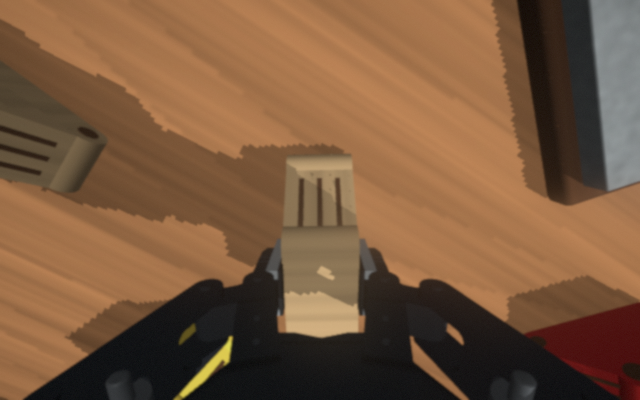

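The corbel is gripped across the heel (gap 33.7), with its toe edge at (320,157). I'll lift and work out where the TCP sits along the corbel.

```bash
python3 - <<'E'
from h import *
W=load('w3'); R=Rt.from_euler('xyz',[180,0,-149],degrees=True)
for p,z in [((320,156),12),((320,227),50),((321,333),50)]:
    P=onz(W,*p,z); print(np.round(P,1), np.round(R.inv().apply(P-[480,225.2,17.7]),1))
E
```

```text
[434. 199.  12.] [52.9  1.2  5.7]
[455.2 211.8  50. ] [ 28.1   1.3 -32.3]
[500.7 239.6  50. ] [-25.1   1.7 -32.3]
```

carry_out([
  [[0,0,-0.02],[0,0,0],1],
  [[0,0,-0.035],[0,0,0],1],
  [[0,0,-0.045],[0,0,0],1],
  [[0,0,-0.045],[0,0,0],1],
  [[0,0,-0.045],[0,0,0],1],
  [[0,0,-0.02],[0,0,0],1],
])

```text
time: 5.8
tool_pos: [474.5, 223.7, 227.1]
tcp_rot: [179.9, -0.8, -149.1]
ft_force: [0.6, 0.7, -0.5]
finger_gap: 33.2
```

The TCP sits at about x=+13 on the corbel, 18 mm above its underside. Next is a waypoint above the lower chute, 70 mm off along the floor normal.

```bash
cat >> h.py <<'E'
def chute(s,h,F=(397.2,-195),yaw=-17.5):
    a=np.radians(25); u=np.array([np.cos(np.radians(yaw)),np.sin(np.radians(yaw)),0])
    x=s*np.cos(a)-h*np.sin(a); z=35+s*np.sin(a)+h*np.cos(a)
    return np.array([F[0],F[1],0])+u*x+[0,0,z]
CR=[180,25,162.5]
E
python3 - <<'E'
from h import *
print(chute(61,88)); rem(chute(61,88),CR)
rem(chute(61,88),[180,0,162.5])
E
```

```text
[ 414.45690545 -200.44108139  140.53479923]
t 5.8 pos [474.5 223.7 227.1] rpy [ 179.9   -0.8 -149.1] gap 33.2 F [ 0.6  0.7 -0.5] q [  20.   -3.   97.   -0.   87. -101.]
shift now-frame [ 267.9 -333.3   90.3] after-turn frame [ -27.1 -422.6  108.2] rotvec [ 0.179 -0.424  0.832]
t 5.8 pos [474.5 223.7 227.1] rpy [ 179.9   -0.8 -149.1] gap 33.2 F [ 0.6  0.7 -0.5] q [  20.   -3.   97.   -0.   87. -101.]
shift now-frame [ 267.9 -333.3   90.3] after-turn frame [ -70.3 -422.6   86.6] rotvec [-0.005 -0.014  0.844]
```

carry_out([
  [[0,0,0],[0,0,0.14],1],
  [[0,0,0],[0,0,0.14],1],
  [[0,0,0],[0,0,0.14],1],
  [[0,0,0],[0,0,0.14],1],
  [[0,0,0],[0,0,0.14],1],
  [[0,0,0],[0,0,0.144],1],
  [[0,0,0],[0,0,0],1],
])

```text
time: 6.5
tool_pos: [476.1, 224.4, 231.6]
tcp_rot: [-179.7, -0.2, 160.7]
ft_force: [-0.3, -1.0, -1.8]
finger_gap: 33.4
```

carry_out([
  [[-0.007,-0.04,0],[0,0,0],1],
  [[-0.007,-0.042,0],[0,0,0],1],
  [[-0.007,-0.042,0],[0,0,0],1],
  [[-0.007,-0.042,0],[0,0,0],1],
  [[-0.007,-0.042,0],[0,0,0],1],
  [[-0.007,-0.042,0],[0,0,0],1],
  [[-0.007,-0.042,0],[0,0,0],1],
  [[-0.007,-0.042,0],[0,0,0],1],
  [[-0.007,-0.042,0],[0,0,0],1],
  [[0,-0.03,0],[0,0,0],1],
  [[0,0,0],[0,0,0],1],
])

```text
time: 7.6
tool_pos: [405.4, -194.8, 230.3]
tcp_rot: [-179.7, -0.3, 164.1]
ft_force: [0.6, 0.7, -1.0]
finger_gap: 33.3
```

```bash
python3 - <<'E'
from h import *
rem(chute(61,88),CR)
E
```

```text
t 7.6 pos [ 405.4 -194.8  230.3] rpy [-179.7   -0.3  164.1] gap 33.3 F [ 0.6  0.7 -1. ] q [ -32.  -16.  108.   -0.   89. -106.]
shift now-frame [-10.6  -2.4  89.7] after-turn frame [28.6 -2.6 85.7] rotvec [ 0.    -0.441  0.029]
```

carry_out([
  [[0,0,0],[0,-0.11,0.015],1],
  [[0,0,0],[0,-0.11,0.014],1],
  [[0,0,0],[0,-0.11,0],1],
  [[0,0,0],[0,-0.11,0],1],
  [[0,0,0],[0,0,0],1],
  [[0,0,0],[0,0,0],1],
])

```text
time: 8.2
tool_pos: [404.9, -192.9, 225.1]
tcp_rot: [-179.6, 25.2, 163.6]
ft_force: [-0.5, 0.5, -1.0]
finger_gap: 33.6
```

```bash
python3 - <<'E'
from h import *
rem(chute(61,88),CR); snap('wrist','w4')
E
```

```text
t 8.2 pos [ 404.9 -192.9  225.1] rpy [-179.6   25.2  163.6] gap 33.6 F [-0.5  0.5 -1. ] q [ -40.  -46.  132.   10.   71. -115.]
shift now-frame [25.9 -4.  81.3] after-turn frame [25.4 -4.3 81.4] rotvec [0.002 0.004 0.018]
```

View pics/w4.png

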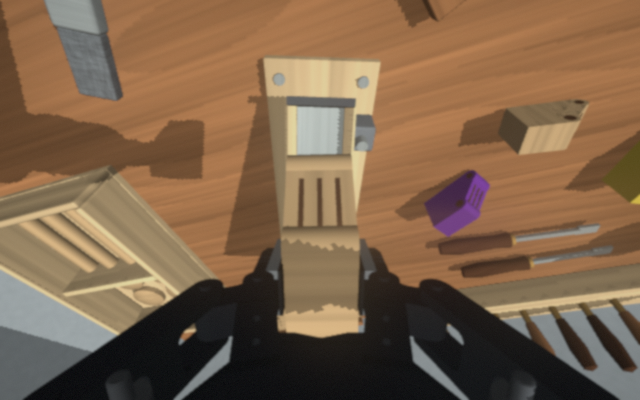

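The wrist view shows the chute straight ahead of the toe: stop at (320,101), floor edges about (297,130) and (344,130). I'll check the lateral offset in the tool frame.

```bash
python3 - <<'E'
from h import *
W=load('w4'); s=r.sense(); R=Rt.from_euler('xyz',s['tcp_rot'],degrees=True)
cv2.imwrite('pics/w4c.png',cv2.resize(W['image'][50:250,240:400],None,fx=4,fy=3,interpolation=cv2.INTER_CUBIC))
a=np.radians(25);y=np.radians(-17.5);n=np.array([-np.sin(a)*np.cos(y),-np.sin(a)*np.sin(y),np.cos(a)]);F=np.array([397.2,-195,35])
for p,k in [((288,103),20),((354,103),20),((297,107),0),((344,107),0),((297,155),0),((342,155),0)]:
    c,d=ray(W,*p); P=c+d*(((F+n*k-c)@n)/(d@n)); print(p,np.round(P,1),np.round(R.inv().apply(P-s['tool_pos']),1))
E
```

```text
(288, 103) [ 379.6 -218.1   52.5] [ 88.9 -30.6 148.8]
(354, 103) [ 398.1 -156.1   52. ] [ 88.9  34.1 149. ]
(297, 107) [ 392.3 -214.5   35.5] [ 86.  -23.4 168.8]
(344, 107) [ 406.3 -167.1   35.2] [ 86.  26. 169.]
(297, 155) [ 435.5 -228.4   56.7] [ 35.9 -24.7 169. ]
(342, 155) [ 449.7 -180.9   56.4] [ 35.8  25.  169.1]
```

View pics/w4c.png

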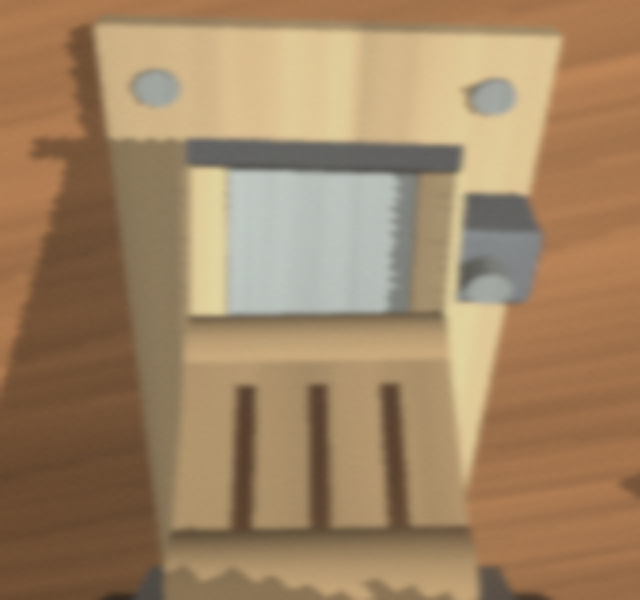

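The floor is centred ahead of the corbel to within 1 mm, it measures 49–50 mm wide, and the yaw needs +0.02. I'll shift 25 mm downhill and descend along the normal.

carry_out([
  [[0.008,0,0.02],[0,0,0.018],1],
  [[0.008,0,0.025],[0,0,0],1],
  [[0.008,0,0.025],[0,0,0],1],
  [[0,0,0.025],[0,0,0],1],
  [[0,0,0.015],[0,0,0],1],
  [[0,0,0],[0,0,0],1],
])

```text
time: 8.85
tool_pos: [435.3, -201.3, 116.6]
tcp_rot: [180.0, 24.5, 163.2]
ft_force: [-1.1, 0.3, -0.7]
finger_gap: 33.4
```

```bash
python3 - <<'E'
from h import *
rem(chute(64,21),[180,25,163]); snap('wrist','w5')
E
```

```text
t 8.85 pos [ 435.3 -201.3  116.6] rpy [180.   24.5 163.2] gap 33.4 F [-1.1  0.3 -0.7] q [ -37.  -33.  135.   10.   55. -115.]
shift now-frame [ 4.9 -5.5 36.8] after-turn frame [ 5.2 -5.5 36.8] rotvec [ 0.001 -0.009  0.003]
```

View pics/w5.png

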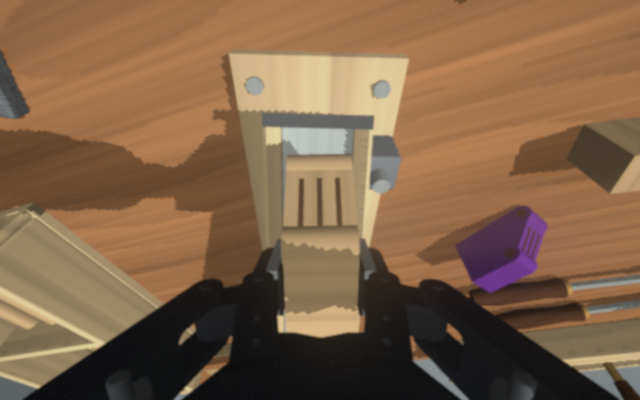

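The corbel is centred over the channel: floor edges at 282 and 357, corbel edges at 285 and 354. I'll continue down.

carry_out([
  [[0.002,-0.001,0.018],[0,-0.009,0],1],
  [[0.002,0,0.012],[0,0,0],1],
  [[0,0,0],[0,0,0],1],
])

```text
time: 9.2
tool_pos: [447.1, -206.3, 92.4]
tcp_rot: [-179.9, 25.1, 163.4]
ft_force: [0.3, -0.1, -1.0]
finger_gap: 33.4
```

```bash
python3 - <<'E'
from h import *
rem(chute(64,18),[180,25,163]); snap('wrist','w6');snap('scene','s6')
W=load('s6')['image'];cv2.imwrite('pics/s6c.png',cv2.resize(W[150:350,120:270],None,fx=4,fy=3,interpolation=cv2.INTER_CUBIC))
E
```

```text
t 9.2 pos [ 447.1 -206.3   92.4] rpy [-179.9   25.1  163.4] gap 33.4 F [ 0.3 -0.1 -1. ] q [ -37.  -28.  135.   11.   50. -116.]
shift now-frame [ 6.5 -4.2 12.5] after-turn frame [ 6.5 -4.3 12.5] rotvec [0.002 0.002 0.007]
```

View pics/w6.png

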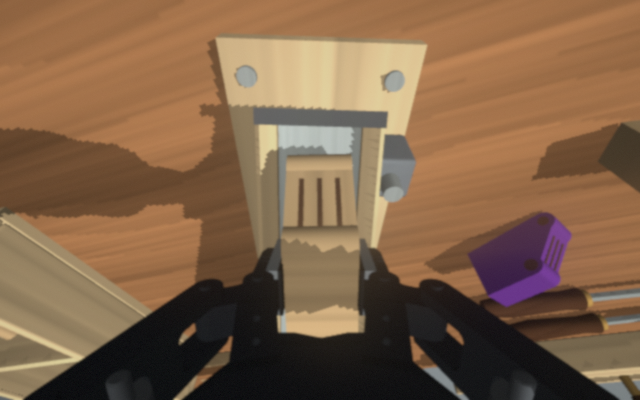

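View pics/s6c.png

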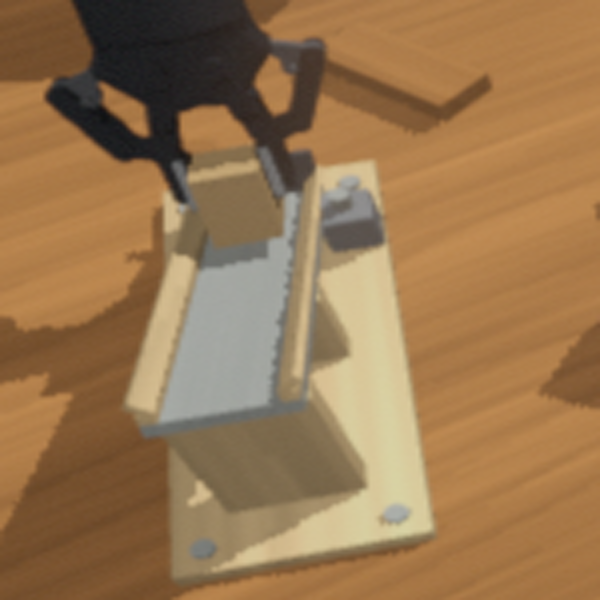

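The corbel hangs about 12 mm over the floor, centred, toe first. I'll creep down and watch the force.

carry_out([
  [[0.002,0,0.005],[0,0,0],1],
  [[0.001,0,0.004],[0,0,0],1],
  [[0,0,0],[0,0,0],1],
])

```text
time: 9.6
tool_pos: [450.1, -208.1, 87.2]
tcp_rot: [-179.8, 25.4, 163.5]
ft_force: [-1.4, -0.3, -0.3]
finger_gap: 33.4
```

```bash
python3 - <<'E'
from h import *
rem(chute(64,18),[180,25,163])
E
```

```text
t 9.6 pos [ 450.1 -208.1   87.2] rpy [-179.8   25.4  163.5] gap 33.4 F [-1.4 -0.3 -0.3] q [ -37.  -27.  135.   11.   49. -116.]
shift now-frame [ 7.4 -3.3  6.3] after-turn frame [ 7.4 -3.4  6.3] rotvec [-0.     0.008  0.008]
```

carry_out([
  [[0.003,0,0.004],[0,0.008,0],1],
  [[0,0,0.003],[0,0,0],1],
  [[0,0,0],[0,0,0],1],
])

```text
time: 9.9
tool_pos: [450.5, -208.4, 79.6]
tcp_rot: [-179.7, 25.0, 163.5]
ft_force: [0.1, -0.4, -0.9]
finger_gap: 33.1
```

```bash
python3 - <<'E'
from h import *
rem(chute(64,18),[180,25,163])
snap('scene','s7')
W=load('s7')['image'];cv2.imwrite('pics/s7c.png',cv2.resize(W[180:280,140:250],None,fx=6,fy=6,interpolation=cv2.INTER_CUBIC))
E
```

```text
t 9.9 pos [ 450.5 -208.4   79.6] rpy [-179.7   25.   163.5] gap 33.1 F [ 0.1 -0.4 -0.9] q [ -37.  -26.  135.   11.   48. -116.]
shift now-frame [ 4.6 -3.1 -0.8] after-turn frame [ 4.6 -3.2 -0.8] rotvec [-0.001 -0.     0.008]
```

View pics/s7c.png

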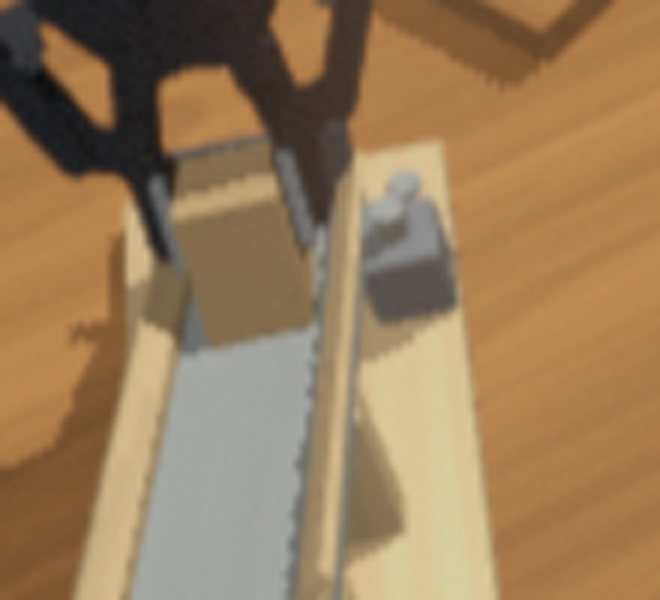

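The underside is just at floor level with no load felt, and the corbel sits a little toward the right-hand wall. I'll shift 3 mm toward −y, then open gently.

carry_out([
  [[0.003,-0.003,-0.001],[0,0,0],1],
  [[0,0,0],[0,0,0],1],
  [[0,0,0],[0,0,0],0.55],
  [[0,0,0],[0,0,0],0.45],
  [[0,0,0],[0,0,0],0.35],
  [[0,0,0],[0,0,0],0.35],
  [[0,0,0],[0,0,0],0.35],
])

```text
time: 10.65
tool_pos: [446.8, -211.2, 80.5]
tcp_rot: [-179.7, 25.1, 163.5]
ft_force: [1.0, 0.4, -0.4]
finger_gap: 55.4
```

```bash
python3 - <<'E'
from h import *
rem(chute(64,80),[180,25,163])
snap('wrist','w8')
snap('scene','s8')
W=load('s8')['image'];cv2.imwrite('pics/s8c.png',cv2.resize(W[180:280,140:250],None,fx=6,fy=6,interpolation=cv2.INTER_CUBIC))
E
```

```text
t 10.65 pos [ 446.8 -211.2   80.5] rpy [-179.7   25.1  163.5] gap 55.4 F [ 1.   0.4 -0.4] q [ -38.  -27.  136.   11.   48. -117.]
shift now-frame [  2.4   0.7 -60.9] after-turn frame [  2.5   0.8 -60.9] rotvec [-0.001  0.002  0.008]
```

View pics/s8c.png

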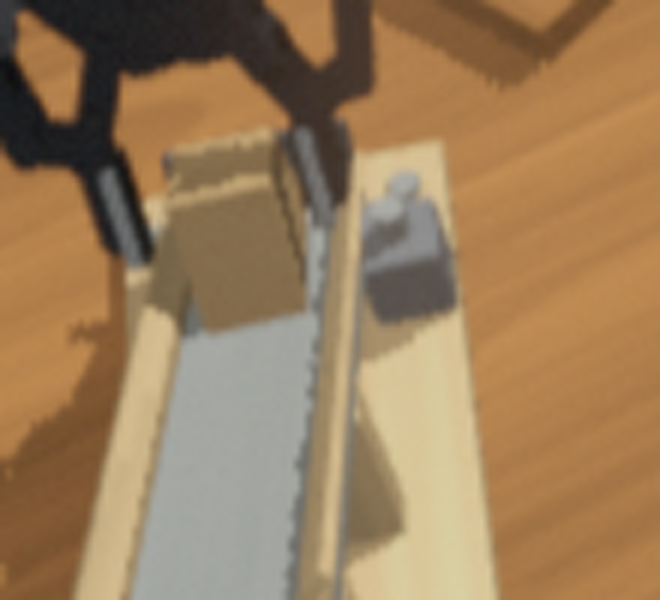

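View pics/w8.png

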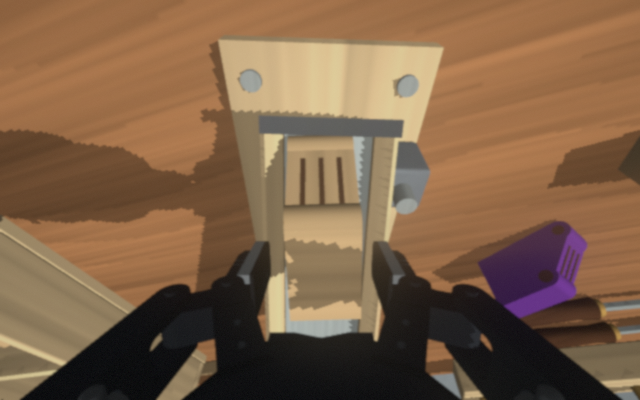

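The corbel slid down and rests with its toe against the stop, at wrist (322,138). I'll retract along the normal and go for B.

carry_out([
  [[0,0,-0.015],[0,0,0],0.3],
  [[0,0,-0.025],[0,0,0],0.2],
  [[0,0,-0.035],[0,0,0],0],
  [[-0.01,0,-0.035],[0,0,0],0],
  [[-0.02,0,-0.02],[0,0.11,0],0],
  [[0,0,-0.01],[0,0.11,0],0],
  [[0,0,0],[0,0.11,0],0],
  [[0,0,0],[0,0.11,0],0],
  [[0,0,0],[0,0,0],0],
])

```text
time: 11.65
tool_pos: [413.6, -199.8, 227.9]
tcp_rot: [-179.5, -0.4, 163.3]
ft_force: [-0.5, 0.3, -0.1]
finger_gap: 85.4
```

```bash
python3 - <<'E'
from h import *
rem([497.5,38.8,200],[180,0,83])
E
```

```text
t 11.65 pos [ 413.6 -199.8  227.9] rpy [-179.5   -0.4  163.3] gap 85.4 F [-0.5  0.3 -0.1] q [ -32.  -14.  107.   -1.   88. -105.]
shift now-frame [-11.8 252.9  25.4] after-turn frame [247.   54.2  27.9] rotvec [-1.300e-02  1.000e-03  1.401e+00]
```

carry_out([
  [[0,0,0],[0,0,0.14],0],
  [[0,0,0],[0,0,0.14],0],
  [[0,0,0],[0,0,0.14],0],
  [[0,0,0],[0,0,0.14],0],
  [[0,0,0],[0,0,0.14],0],
  [[0,0,0],[0,0,0.14],0],
  [[0,0,0],[0,0,0.14],0],
  [[0,0,0],[0,0,0.14],0],
  [[0,0,0],[0,0,0.14],0],
  [[0,0,0],[0,0,0.14],0],
  [[0,0,0],[0,0,0],0],
])

```text
time: 12.75
tool_pos: [412.1, -198.0, 227.0]
tcp_rot: [179.0, 0.6, 79.9]
ft_force: [-0.3, -0.4, 0.1]
finger_gap: 85.5
```

carry_out([
  [[0.04,0.009,0.004],[0,0,0],0],
  [[0.04,0.009,0.004],[0,0,0],0],
  [[0.04,0.009,0.004],[0,0,0],0],
  [[0.04,0.009,0.004],[0,0,0],0],
  [[0.04,0.009,0.004],[0,0,0],0],
  [[0.04,0.009,0.004],[0,0,0],0],
  [[0,0,0],[0,0,0],0],
])

```text
time: 13.45
tool_pos: [507.6, 35.9, 202.6]
tcp_rot: [178.1, 0.5, 81.5]
ft_force: [-0.3, -0.5, 0.5]
finger_gap: 85.4
```

```bash
python3 - <<'E'
from h import *
rem([497.5,38.8,100],[180,0,83]);snap('wrist','w9')
E
```

```text
t 13.45 pos [507.6  35.9 202.6] rpy [178.1   0.5  81.5] gap 85.4 F [-0.3 -0.5  0.5] q [ -1.  -8. 103.  -1.  82.   7.]
shift now-frame [  2.2 -13.9 102.2] after-turn frame [  1.6 -10.4 102.6] rotvec [ 0.034  0.009 -0.026]
```

View pics/w9.png

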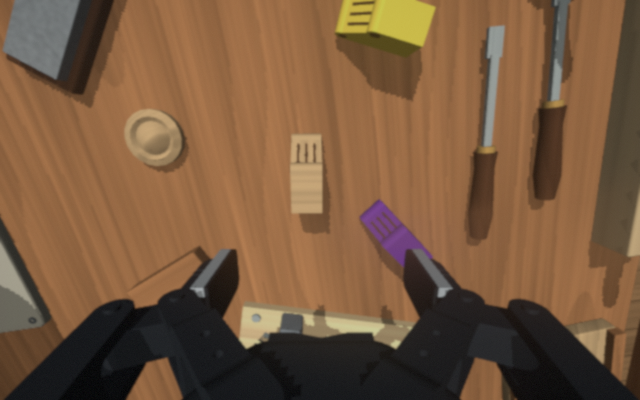

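The wrist view shows B at (307,175), with its toe up and heel edge at (291–323,213). Purple is at (395,230), off to the right. I'll measure B and the clearance to purple.

```bash
python3 - <<'E'
from h import *
W=load('w9'); s=r.sense(); R=Rt.from_euler('xyz',[180,0,83],degrees=True)
for n,p,z in [('hL',(291,213.5),50),('hR',(323,213.5),50),('toeL',(292,134.5),14),('toeR',(322,134.5),14),('purple toe',(361,214),0),('purple toe2',(380,201),0),('p heel',(427,250),50)]:
    P=onz(W,*p,z); print(n,np.round(P,1),np.round(R.inv().apply(P-[497.5,38.8,0])[:2],1))
E
```

```text
hL [476.   13.9  50. ] [-27.3 -18.3]
hR [510.9   8.3  50. ] [-28.7  17. ]
toeL [489.5  95.7  14. ] [ 55.5 -14.9]
toeR [523.4  90.6  14. ] [54.6 19.3]
purple toe [559.4 -17.6   0. ] [-48.4  68.3]
purple toe2 [585.6  -3.9   0. ] [-31.6  92.6]
p heel [624.6 -55.7  50. ] [-78.3 137.7]
```

B measures 83 mm long and 35 mm wide, which fits. The grasp point is confirmed and the tool yaw should be about 81°. Purple clears the fingers.

carry_out([
  [[0,0,0],[0.034,0.009,0.005],0],
  [[0.002,-0.01,0.03],[0,0,0],0],
  [[0,0,0.035],[0,0,0],0],
  [[0,0,0.035],[0,0,0],0],
  [[0,0,0.02],[0,0,0],0.15],
  [[0,0,0],[0,0,0],0.15],
])

```text
time: 14.1
tool_pos: [497.8, 32.7, 82.9]
tcp_rot: [179.4, -0.0, 82.1]
ft_force: [-0.6, -0.1, 0.3]
finger_gap: 72.4
```

```bash
python3 - <<'E'
from h import *
rem([497.5,38.8,18],[180,0,81])
E
```

```text
t 14.1 pos [497.8  32.7  82.9] rpy [179.4  -0.   82.1] gap 72.4 F [-0.6 -0.1  0.3] q [ -2.  -2. 111.  -0.  70.   6.]
shift now-frame [ 6.  -1.9 64.9] after-turn frame [ 6.  -1.3 64.9] rotvec [ 0.01 -0.    0.02]
```

carry_out([
  [[0.006,-0.001,0.02],[0.01,0,0.02],0.15],
  [[0,0,0.02],[0,0,0],0.15],
  [[0,0,0.018],[0,0,0],0.15],
  [[0,0,0],[0,0,0],0.15],
  [[0,0,0],[0,0,0],0.15],
])

```text
time: 14.6
tool_pos: [501.5, 34.7, 30.8]
tcp_rot: [179.4, -0.1, 81.2]
ft_force: [-0.1, -0.8, 1.1]
finger_gap: 72.3
```

```bash
python3 - <<'E'
from h import *
rem([497.5,38.8,18],[180,0,81])
E
```

```text
t 14.6 pos [501.5  34.7  30.8] rpy [ 1.794e+02 -1.000e-01  8.120e+01] gap 72.3 F [-0.1 -0.8  1.1] q [ -2.   3. 112.   0.  64.   7.]
shift now-frame [ 3.5 -4.7 12.8] after-turn frame [ 3.4 -4.6 12.8] rotvec [ 0.01  -0.001  0.004]
```

carry_out([
  [[0.004,-0.003,0.006],[0.01,0,0],0.3],
  [[0,0,0.007],[0,0,0],0.4],
  [[0,0,0],[0,0,0],0.4],
  [[0,0,0],[0,0,0],1],
  [[0,0,0],[0,0,0],1],
  [[0,0,0],[0,0,0],1],
  [[0,0,0],[0,0,0],1],
  [[0,0,0],[0,0,0],1],
])

```text
time: 15.4
tool_pos: [502.5, 39.0, 21.9]
tcp_rot: [179.6, -0.1, 81.3]
ft_force: [0.7, 0.3, -1.2]
finger_gap: 33.4
```

```bash
python3 - <<'E'
from h import *
rem([497.5,38.8,18],[180,0,81]); snap('wrist','w10')
W=load('w10'); s=r.sense(); R=Rt.from_euler('xyz',s['tcp_rot'],degrees=True)
E
```

```text
t 15.4 pos [502.5  39.   21.9] rpy [ 1.796e+02 -1.000e-01  8.130e+01] gap 33.4 F [ 0.7  0.3 -1.2] q [ -1.   5. 112.   0.  63.   7.]
shift now-frame [-1.  -4.9  3.9] after-turn frame [-1.  -4.9  3.9] rotvec [ 0.007 -0.002  0.006]
```

View pics/w10.png

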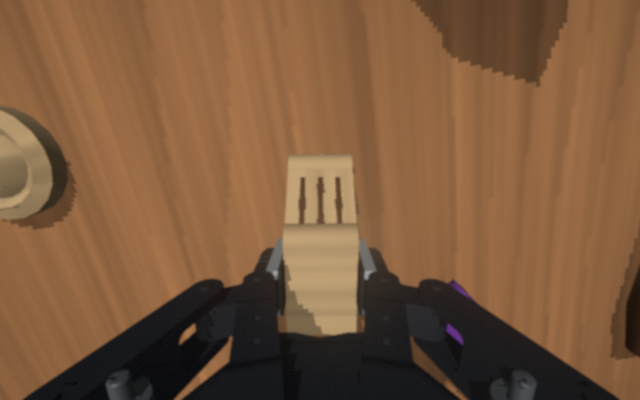

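B is gripped the same way as A (gap 33.4, toe edge at (320,157)), with the TCP about 22 mm above its underside. I'll lift and turn to the chute heading.

carry_out([
  [[0,0,-0.02],[0,0,0],1],
  [[0,0,-0.04],[0,0,0],1],
  [[0,0,-0.045],[0,0,0],1],
  [[0,0,-0.045],[0,0,0],1],
  [[0,0,-0.045],[0,0,0],1],
  [[0,0,-0.035],[0,0,0],1],
  [[0,0,0],[0,0,0],1],
])

```text
time: 16.15
tool_pos: [497.7, 38.7, 257.6]
tcp_rot: [-179.9, -0.1, 81.3]
ft_force: [1.2, 0.0, -0.3]
finger_gap: 33.3
```

carry_out([
  [[0,0,0],[0,0,-0.14],1],
  [[0,0,0],[0,0,-0.14],1],
  [[0,0,0],[0,0,-0.14],1],
  [[0,0,0],[0,0,-0.14],1],
  [[0,0,0],[0,0,-0.14],1],
  [[0,0,0],[0,0,-0.14],1],
  [[0,0,0],[0,0,-0.14],1],
  [[0,0,0],[0,0,-0.14],1],
  [[0,0,0],[0,0,-0.14],1],
  [[0,0,0],[0,0,-0.14],1],
  [[0,0,0],[0,0,0],1],
])

```text
time: 17.25
tool_pos: [494.6, 38.7, 248.7]
tcp_rot: [-179.9, -0.6, 164.8]
ft_force: [0.1, 0.3, 0.2]
finger_gap: 33.1
```

```bash
python3 - <<'E'
from h import *
print(chute(150,82)); rem(chute(150,82),[180,0,163])
E
```

```text
[ 493.80339247 -225.45893265  172.7099778 ]
t 17.25 pos [494.6  38.7 248.7] rpy [-179.9   -0.6  164.8] gap 33.1 F [0.1 0.3 0.2] q [ -2.  -9.  99.   0.  90. -76.]
shift now-frame [ -69.4 -255.    75.6] after-turn frame [ -76.5 -252.9   76. ] rotvec [-0.001 -0.01   0.031]
```

carry_out([
  [[0,0,0],[0,0,0.031],1],
  [[-0.011,-0.036,0],[0,0,0],1],
  [[-0.011,-0.036,0],[0,0,0],1],
  [[-0.011,-0.036,0],[0,0,0],1],
  [[-0.011,-0.036,0],[0,0,0],1],
  [[-0.011,-0.036,0],[0,0,0],1],
  [[-0.011,-0.036,0],[0,0,0],1],
  [[-0.011,-0.036,0],[0,0,0],1],
  [[0,0,0],[0,0,0],1],
])

```text
time: 18.15
tool_pos: [487.1, -232.7, 243.7]
tcp_rot: [-179.9, -0.8, 160.3]
ft_force: [-0.7, 0.9, -0.4]
finger_gap: 32.8
```

carry_out([
  [[0,0,0],[0,-0.11,0],1],
  [[0,0,0],[0,-0.11,0],1],
  [[0,0,0],[0,-0.11,0],1],
  [[0,0,0],[0,-0.1,0],1],
  [[0,0,0],[0,0,0],1],
  [[0,0,0],[0,0,0],1],
])

```text
time: 18.75
tool_pos: [485.5, -231.1, 236.5]
tcp_rot: [179.4, 23.9, 158.4]
ft_force: [-0.1, -0.2, -0.1]
finger_gap: 33.3
```

```bash
python3 - <<'E'
from h import *
rem(chute(150,82),[180,25,163]); snap('wrist','w11')
E
```

```text
t 18.75 pos [ 485.5 -231.1  236.5] rpy [179.4  23.9 158.4] gap 33.3 F [-0.1 -0.2 -0.1] q [ -35.  -26.  118.    7.   65. -105.]
shift now-frame [20.8  7.7 60.7] after-turn frame [21.3  7.9 60.5] rotvec [-0.023 -0.018 -0.073]
```

View pics/w11.png

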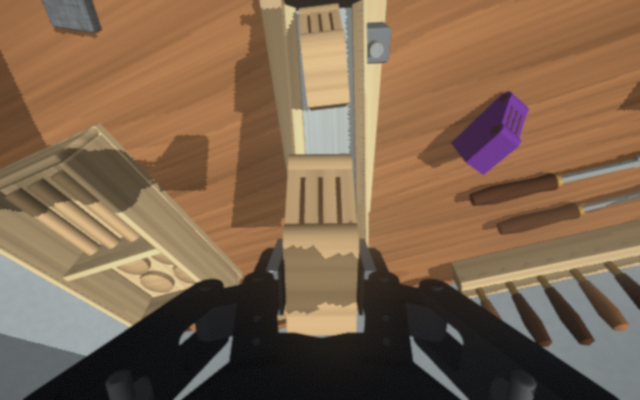

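The wrist view shows A at the stop (322,60) and B over the middle of the chute, turned about 4°. I'll correct heading and lateral position.

carry_out([
  [[0,0,0],[-0.02,-0.018,-0.07],1],
  [[0.01,0.007,0.02],[0,0,0],1],
  [[0.008,0,0.02],[0,0,0],1],
  [[0,0,0],[0,0,0],1],
])

```text
time: 19.2
tool_pos: [492.6, -225.8, 196.6]
tcp_rot: [180.0, 24.8, 162.8]
ft_force: [1.0, 0.6, -1.5]
finger_gap: 33.0
```

```bash
python3 - <<'E'
from h import *
rem(chute(150,26),[180,25,163]); W=snap('wrist','w12')
s=r.sense(); R=Rt.from_euler('xyz',s['tcp_rot'],degrees=True)
cv2.imwrite('pics/w12c.png',cv2.resize(W['image'][0:260,230:410],None,fx=4,fy=2.3,interpolation=cv2.INTER_CUBIC))
E
```

```text
t 19.2 pos [ 492.6 -225.8  196.6] rpy [180.   24.8 162.8] gap 33.0 F [ 1.   0.6 -1.5] q [ -35.  -25.  122.    9.   60. -111.]
shift now-frame [ 8.9  0.6 78.1] after-turn frame [ 9.1  0.5 78.1] rotvec [-0.001 -0.003 -0.003]
```

View pics/w12.png

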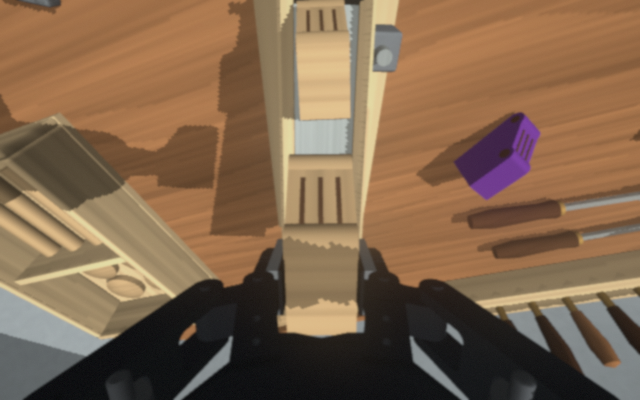

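Headed right, with about a 2 mm shift to +y needed (channel centre at 323, corbel at 320.5). Descending.

carry_out([
  [[0.005,0.002,0.025],[0,0,0],1],
  [[0.003,0,0.025],[0,0,0],1],
  [[0,0,0.013],[0,0,0],1],
  [[0,0,0],[0,0,0],1],
])

```text
time: 19.65
tool_pos: [518.7, -233.1, 145.4]
tcp_rot: [-179.9, 25.3, 162.8]
ft_force: [-0.2, 0.2, -1.7]
finger_gap: 33.3
```

```bash
python3 - <<'E'
from h import *
rem(chute(150,22),[180,25,163]); W=snap('wrist','w13');snap('scene','s13')
W=load('s13')['image'];cv2.imwrite('pics/s13c.png',cv2.resize(W[150:350,120:270],None,fx=4,fy=3,interpolation=cv2.INTER_CUBIC))
E
```

```text
t 19.65 pos [ 518.7 -233.1  145.4] rpy [-179.9   25.3  162.8] gap 33.3 F [-0.2  0.2 -1.7] q [ -34.  -17.  122.    9.   52. -111.]
shift now-frame [12.2 -0.1 24.1] after-turn frame [12.1 -0.2 24.2] rotvec [-0.003  0.005 -0.003]
```

View pics/w13.png

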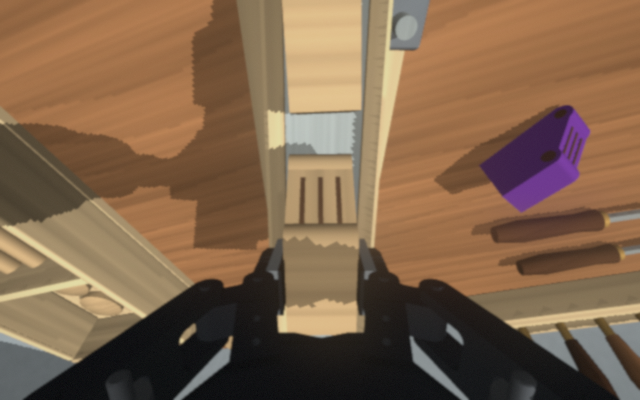

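View pics/s13c.png

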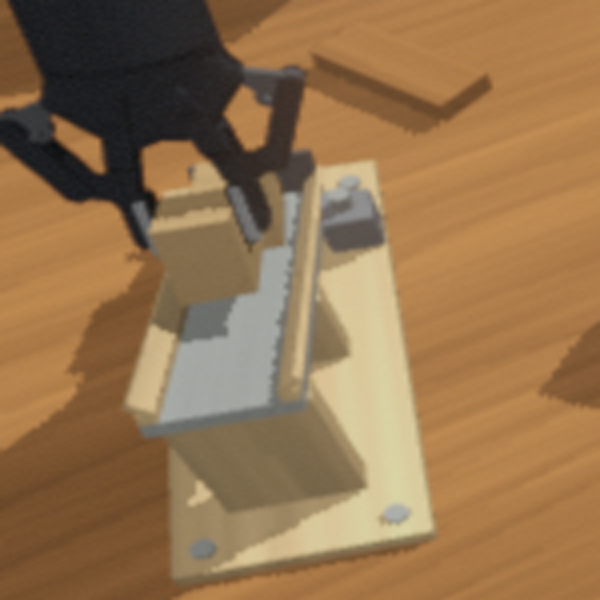

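The corbel is aligned behind A and about 24 mm up. I'll continue, leaving it roughly 15 mm uphill of A.

carry_out([
  [[0.005,0.001,0.01],[0,0,0],1],
  [[0.003,0,0.007],[0,0,0],1],
  [[0,0,0],[0,0,0],1],
])

```text
time: 20.05
tool_pos: [521.2, -233.7, 131.2]
tcp_rot: [-179.8, 25.7, 162.8]
ft_force: [-0.2, 0.2, -0.3]
finger_gap: 33.2
```

```bash
python3 - <<'E'
from h import *
rem(chute(150,22),[180,25,163]); snap('scene','s14')
W=load('s14')['image'];cv2.imwrite('pics/s14c.png',cv2.resize(W[180:300,130:250],None,fx=5,fy=5,interpolation=cv2.INTER_CUBIC))
E
```

```text
t 20.05 pos [ 521.2 -233.7  131.2] rpy [-179.8   25.7  162.8] gap 33.2 F [-0.2  0.2 -0.3] q [ -34.  -16.  122.    9.   49. -111.]
shift now-frame [ 8.5 -0.3 10.2] after-turn frame [ 8.4 -0.3 10.3] rotvec [-0.005  0.013 -0.003]
```

View pics/s14c.png

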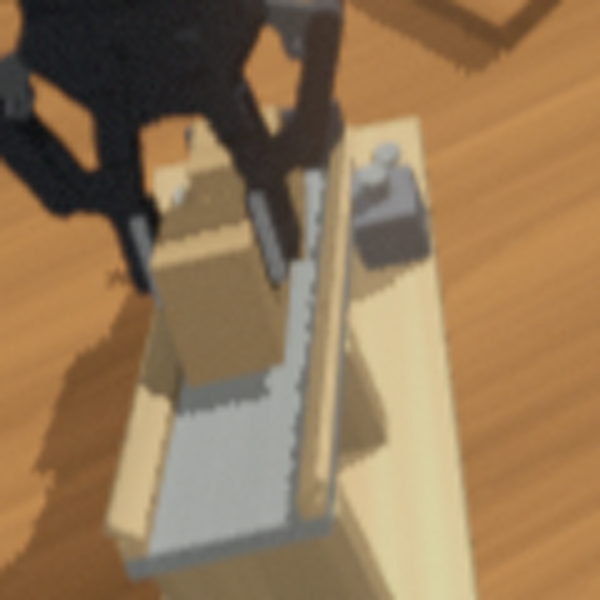

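carry_out([
  [[0.003,0,0.005],[0,0.013,0],1],
  [[0,0,0.004],[0,0,0],1],
  [[0,0,0],[0,0,0],1],
])

```text
time: 20.4
tool_pos: [522.7, -234.5, 122.4]
tcp_rot: [-179.7, 25.0, 162.8]
ft_force: [-0.0, 0.1, 0.0]
finger_gap: 32.9
```

```bash
python3 - <<'E'
from h import *
rem(chute(150,22),[180,25,163]); snap('scene','s15');snap('wrist','w15')
W=load('s15')['image'];cv2.imwrite('pics/s15c.png',cv2.resize(W[180:300,130:250],None,fx=5,fy=5,interpolation=cv2.INTER_CUBIC))
E
```

```text
t 20.4 pos [ 522.7 -234.5  122.4] rpy [-179.7   25.   162.8] gap 32.9 F [-0.   0.1  0. ] q [ -34.  -15.  122.    9.   49. -111.]
shift now-frame [6.1 0.  1.6] after-turn frame [6.1 0.  1.6] rotvec [-0.006 -0.    -0.003]
```

View pics/s15c.png

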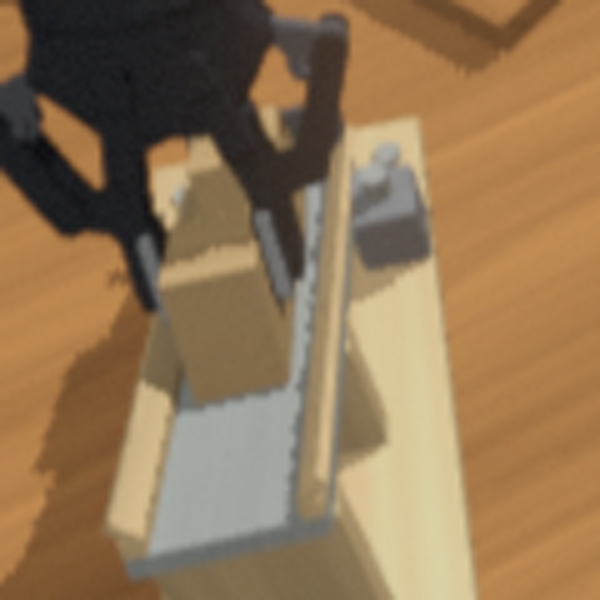

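View pics/w15.png

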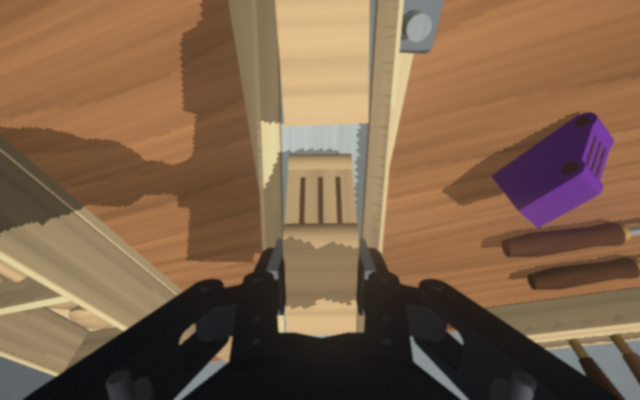

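B is on or within 2 mm of the floor, in line with A and with a short gap ahead of the toe. Releasing gently.

carry_out([
  [[0.002,0,0.001],[0,0,0],1],
  [[0,0,0],[0,0,0],1],
  [[0,0,0],[0,0,0],0.55],
  [[0,0,0],[0,0,0],0.45],
  [[0,0,0],[0,0,0],0.35],
  [[0,0,0],[0,0,0],0.35],
  [[0,0,0],[0,0,0],0.35],
])

```text
time: 21.2
tool_pos: [522.0, -234.6, 122.3]
tcp_rot: [-179.7, 25.2, 162.8]
ft_force: [0.5, -0.3, -0.2]
finger_gap: 55.9
```

```bash
python3 - <<'E'
from h import *
rem(chute(150,22),[180,25,163]); snap('wrist','w16')
E
```

```text
t 21.2 pos [ 522.  -234.6  122.3] rpy [-179.7   25.2  162.8] gap 55.9 F [ 0.5 -0.3 -0.2] q [ -34.  -15.  122.    9.   49. -111.]
shift now-frame [5.5 0.3 1.7] after-turn frame [5.5 0.3 1.8] rotvec [-0.006  0.003 -0.003]
```

View pics/w16.png

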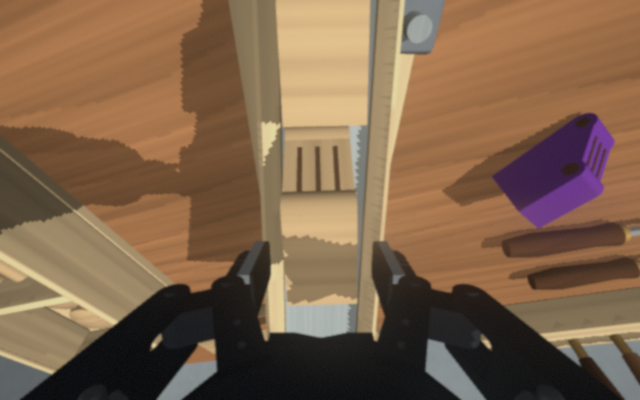

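B slid down, and its toe now meets A's heel at about (320,127). I'll retract along the normal and check.

carry_out([
  [[0,0,-0.015],[0,0,0],0.3],
  [[0,0,-0.025],[0,0,0],0.2],
  [[0,0,-0.035],[0,0,0],0],
  [[0,0,-0.04],[0,0,0],0],
  [[0,0,-0.04],[0,0.11,0],0],
  [[0,0,0],[0,0.11,0],0],
  [[0,0.04,0],[0,0.11,0],0],
  [[0,0.045,0],[0,0.11,0],0],
  [[0,0.045,0],[0,0,0],0],
  [[0,0.045,0],[0,0,0],0],
  [[0,0.045,0],[0,0,0],0],
  [[0,0,0],[0,0,0],0],
])

```text
time: 22.45
tool_pos: [523.0, 3.6, 262.9]
tcp_rot: [-179.6, -1.3, 162.2]
ft_force: [-0.3, -0.2, 0.2]
finger_gap: 85.2
```

```bash
python3 - <<'E'
from h import *
print(r.sense()['tool_pos'],r.sense()['time'])
a=snap('scene','s17')['image'];b=snap('top','t17')['image']
A=cv2.resize(a[180:350,130:260],(390,510),interpolation=cv2.INTER_CUBIC);B=cv2.resize(b[130:265,390:490],(378,510),interpolation=cv2.INTER_CUBIC)
cv2.imwrite('pics/f.png',np.hstack([A,B]))
T=load('t17')
# expected: stop, A heel top, B heel top edges projected
al=np.radians(25)
for s,h in [(84,50),(122,50),(168,50),(38,50)]: print(s,np.round(proj(T,chute(s,h)),1),np.round((proj(T,chute(s,h))-[390,130])*3.78+[390,0],0))
E
```

```text
[523.00541926   3.62964697 262.93922153] 22.45
84 [440.1 219.7] [579. 339.]
122 [445.7 205.7] [600. 286.]
168 [452.5 188.4] [626. 221.]
38 [433.6 236.2] [555. 401.]
```

View pics/f.png

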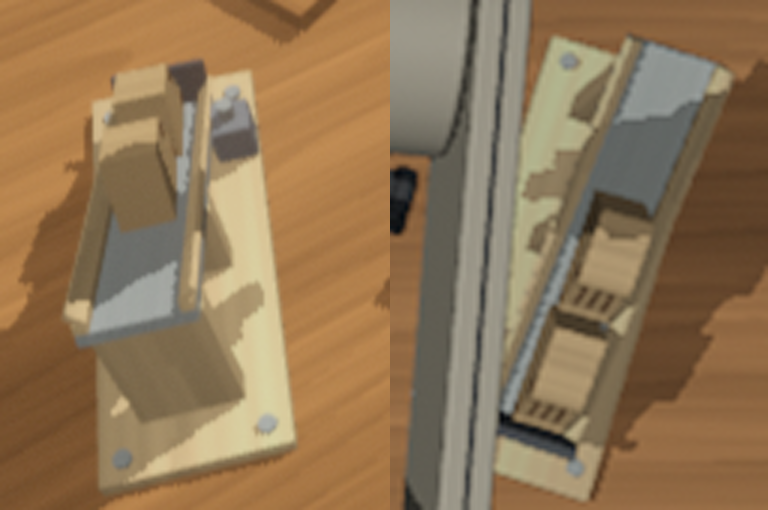

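View pics/t17.png

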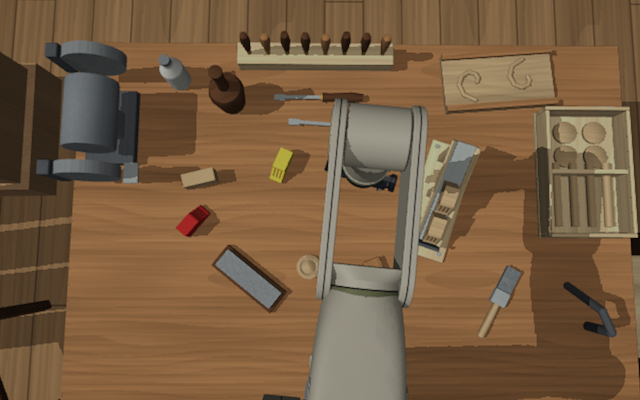

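The top view shows both corbels flat in the chute, toes downhill. A's toe is at the stop, top (432,235), and B lies in line behind it at (447,195). The heel edges are where the geometry puts them, and the blank at (198,177) has not moved. The arm is clear, so I'm handing in.

```bash
python3 - <<'E'
from h import *
print(r.hand_in(), r.sense()['time'])
E
```

```text
the job is handed in; nothing more can be done
the job is handed in; nothing more can be done
```

Both corbels are loaded in the chute, flat side down and toe downhill, and the job is handed in at about 22.6 s of the 64 s allowed. I gripped each across the heel, tilted it 25° to match the chute, set it on the floor just uphill of its place and let it slide home.

**Last checks, scene and top views before hand-in:**
- One corbel has its toe at the stop, and the other lies in line right behind it. The heel edges were within a few millimetres of where the sizes given put them.
- Both rest a little toward the chute's -y side.
- The blank has not moved. The red and yellow look-alikes stand where they were. The arm hid the purple one in the last top view, but I never touched it.
- The force readings between moves stayed within a couple of newtons, and the arm was clear of the chute at hand-in.

**What went wrong or disagreed:**
- The first grip on the first corbel was too high because the arm stopped short of its commanded depth. I opened the gripper and took it again lower.
- The camera views disagreed by up to about 5 mm on where that corbel lay, which the open jaws absorbed.
- The hand-in itself reported no verdict.

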